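Take the spinner cap off a desk fan

ROBOT

A 7-joint arm with a two-finger parallel gripper is mounted at the origin on the work surface. World frame = base frame: x ahead of the robot, y to its left, z up, the work surface at z = 0. Lengths are in m, angles in rad, forces in N, time in s.
With the tool pointing down it reaches from about 0.35 to 0.9 m from the base axis. Payload 7.2 kg.
Tool frame: the origin (TCP) lies midway between the tips of the shut fingers; the grasp point (between the pads) lies 19 mm behind it; z points along the fingers, y is the line along which they close (so a half turn about z gives the same grasp; the last joint's range is limited). The gripper opens to 88 mm and grips with 3 to 60 N. Pads are 20 mm wide; open, the fingers measure 115 mm over their backs; the gripper's body (75 mm by 178 mm) begins 61 mm behind the grasp point.
Start: joints at [1.234, 0.411, -0.013, 1.596, 0.006, 1.134, -0.082], TCP at [0.166, -0.603, 0.223] pointing down, gripper open.
Joint ranges: [-2.95, 2.95], [-0.29, 1.99], [-1.47, 1.44], [0.14, 2.54], [-1.03, 4.17], [0.13, 1.85], [-2.86, 2.86]. Speed limits (rad/s): [2.39, 2.39, 3.01, 3.01, 3.14, 3.14, 3.14].

INTERFACE

Orientations are given as [roll, pitch, yaw] about the fixed x, y, z axes, in that order (R = Rz(yaw) Ry(pitch) Rx(roll)).
In Python, from station import robot gives the robot as it stands.
- The arm moves only by the tool move_tool, called by a JSON object that holds its "name" and its "arguments". Schema: {"type":"object","properties":{"deltas":{"type":"array","items":{"type":"array","items":{"type":"number"},"minItems":5,"maxItems":5},"minItems":1,"maxItems":12},"clamp_n":{"type":"number"},"only":{"type":"string"},"quiet":{"type":"boolean"},"lines":{"type":"string"}},"required":["deltas"],"additionalProperties":false}. deltas is a list of rows, 1 to 12 of them, each of 5 numbers: dx, dy, dz in shares of the most that a row can go, 1 being 62.5 mm, then a turn about the tool's z in fractions of the full range, 1 being pi rad, then the finger opening in m; each row shifts and turns the commanded pose from where the row before left it, along the tool's axes as they then stand; what a row does not reach is not made up. A row lasts 1/8 s, in which the tool goes at most 0.0625 m and 0.188 rad, less where a joint would pass 70% of its speed; a pose out of reach is approached as far as the arm can. The fingers move at their own pace and stop on an object; clamp_n is the grip in N (left out, the last holds). Time passes only in rows, so rows that do not move let the fingers close. The tool returns the time, the measured TCP pose, the force, the opening and the grip force at its end. only (a regular expression) keeps the lines of the reply that match it, lines (a string "A,B") keeps lines A to B, and quiet returns only ok. No shift or turn number may pass 1 either way. Input that does not fit is refused with a message, and nothing moves.
- robot.state(): the state, without advancing time (a new reading comes with each control period).
- robot.grab_frame(name): name is "scene" or "side" or "wrist"; returns a dict with "pixels" (384x512x3 uint8, red, green, blue), "K" (3x3 intrinsics, pixels), "rvec" (rotation vector, rad) and "tvec" (3), from world to camera coordinates, as OpenCV has them. Camera axes: x right, y down, z forward; pixel columns grow to the right and rows downward; lengths in m; the calibration is good to about 2 mm. A picture is of the moment at which its call begins. There is no depth.
- robot.hand_in(): hands the job in; it is judged then, once.
The state is a dict: "time": time; "joints": joint angles; "qd": joint speeds; "joint_efforts": joint torques, N m; "tcp_pos": TCP position; "tool_rot": TCP orientation; "wrist_force": force on the tool from outside, world axes, zero at the start; "torque": the same for the moment, N m; "width": finger opening in m; "gripper_force": force on a finger pad.
Only numpy, scipy, OpenCV 4.12 (cv2) and the standard library are available. Lean on these libraries where they do the work, as an engineer would, in place of code of your own. Each camera call takes 0.05 s, during which the arm holds its last target. There are 200 camera calls.

TASK

The desk fan lies on its back with its front guard off, ready for cleaning: unscrew the round spinner cap from the middle of the blades. Nobody remembers whether its thread is ordinary or left-handed, so find out by trying which way it comes loose, unscrew it that way and lift it off. Finish still holding the cap in the gripper, level and about 10 cm above the hub it came from, and leave the mug, remote control and spectacle case alone.

Things in the scene. Friction and masses are not known exactly. Their poses are not given: they have to be found in the camera images.
- cap: The fan's spinner cap: plain grey plastic, round, 42 mm tall, about 45 g. Its underside starts resting on the hub. Origin: centre of its underside, z up. Screwed on by a short steep quick-release thread; which way it loosens (anticlockwise or clockwise from above, about half the cases each) shows nowhere outside. Let go, it stays where it was turned to.
- fan: White desk fan on its back, fixed to the table. Origin: on the table under the hub axis. Grey hub 68 mm across, top 100 mm above the table; five blades below the hub's top, out to 107 mm; guard ring of 125 mm radius, top at 92 mm. The stem runs along the fan's +y to the foot, a 150 x 50 mm slab 150 mm tall, 195 to 245 mm from the hub axis. Neither fan nor hub turns.
- hub (a point): Centre of the hub's flat top, 100 mm above the table, on the axis of the cap; axes as the fan's. The threaded shaft end stands 19 mm above it, inside the cap.
- mug: Bystander: white mug, 82 mm across, 95 mm tall. Origin: centre of its underside.
- remote: Bystander: black remote control, 150 x 44 x 18 mm. Origin: centre of its underside.
- case: Bystander: black spectacle case, 160 x 62 x 34 mm. Origin: centre of its underside.
- cap_grip (a point): On the cap's axis, 32 mm above its underside, at mid-height of its solid ribbed grip (22 to 42 mm up), which is 48 mm across. Wrong way, the cap turns only about 8 degrees, then stops dead. Right way, it turns easily, rises about 3 mm, stops dead at 68 degrees, and lifts straight off between 47 and 68 (aim for 58). Before 47 it has only about 3 mm of upward play.
Not all that is in view belongs to the job. Of the things like the cap, leave any that is green or yellow; of the rest the smaller one is meant.

How it is judged:
On the way:
1. the cap is turned loose (over 40 degrees) while still on its thread (angle between the x axis of cap and the x axis of fan, either way round above 0.7 rad and z of cap in the frame of hub below 0.015 m and horizontal distance between cap and hub below 0.01 m), for 0.05 s.
At the end, for the whole second after the job is handed in: The cap is held still by the fingers (over 2 N), level within 0.3 rad, its underside 60 to 150 mm above the hub's top and within 40 mm sideways of the hub axis, touching nothing of the fan (z of cap in the frame of hub between 0.06 and 0.15 m and horizontal distance between cap and hub below 0.04 m and angle between cap's own z axis and vertical below 0.3 rad and contact force between cap and the fingers above 2 N and contact force between cap and fan below 0.1 N and linear speed of cap below 0.03 m/s); the arm keeps its last pose, push and grip.
It fails at once if the mug is moved more than 30 mm (distance of mug from where it was at the start of the episode above 0.03 m).
It fails at once if the remote control is moved more than 30 mm (distance of remote from where it was at the start of the episode above 0.03 m).
It fails at once if the spectacle case is moved more than 30 mm (distance of case from where it was at the start of the episode above 0.03 m).
It also fails if it takes over 48 s, if anything falls off the work surface, if the arm or the gripper's body presses on something with over 40 N, if the wrist force passes 120 N, or if a joint passes its speed limit or range.

## Working session

There is one attempt and no reset: what is moved stays moved. The work goes in short steps, Python scripts to look and compute and a tool call to move; the robot and the scene stay as the last step left them, time stands still between calls to the robot, and variables do not carry over. Pictures are saved under pics/ and viewed, at most 10 in all, crops included, and the job is handed in when it is done.

```bash
mkdir -p pics
```

Run:
```python
from station import robot
import cv2, numpy as np
ims=[]
for n in ("scene","side"):
    f=robot.grab_frame(n); np.savez(f"pics/{n}0.npz",**f)
    ims.append(f["pixels"][:,:,::-1]); R=cv2.Rodrigues(np.array(f["rvec"],float))[0]
    print(n,-R.T@np.array(f["tvec"]).ravel(),np.array(f["K"]).tolist())
    cv2.imwrite(f"pics/{n}0.png",ims[-1])
print({k:v for k,v in robot.state().items()})
```

```text
scene [ 1.18623309 -0.10687258  0.68290556] [[354.814268397921, 0.0, 249.73837009183447], [0.0, 354.814268397921, 193.27558003773498], [0.0, 0.0, 1.0]]
side [0.13617506 1.05628499 0.73925751] [[453.29776027468614, 0.0, 257.4712369725631], [0.0, 453.29776027468614, 194.80047254479894], [0.0, 0.0, 1.0]]
{'time': 0.1, 'joints': array([ 1.23381693,  0.41182358, -0.01271094,  1.59695213,  0.00560275,
        1.13433104, -0.08217818]), 'qd': array([-7.24664794e-05, -1.53430330e-03, -1.03931120e-04, -2.69838285e-03,
       -1.78869671e-03,  7.54650811e-04,  1.72126541e-03]), 'joint_efforts': array([ 3.02709355e-03, -5.89097071e+01,  6.44082483e-01, -2.91711116e+01,
       -5.37448854e-02,  1.44641500e-02,  1.06992593e-04]), 'tcp_pos': array([ 0.16580859, -0.60212172,  0.22189427]), 'tool_rot': array([-3.14011810e+00,  1.07559991e-04,  2.68825654e-01]), 'wrist_force': array([-0.03960855, -0.59717072,  0.68190533]), 'torque': array([-0.0082034 ,  0.01902274, -0.00498715]), 'gripper_force': 0.0, 'width': 0.08763834841197325}
```

View pics/scene0.png

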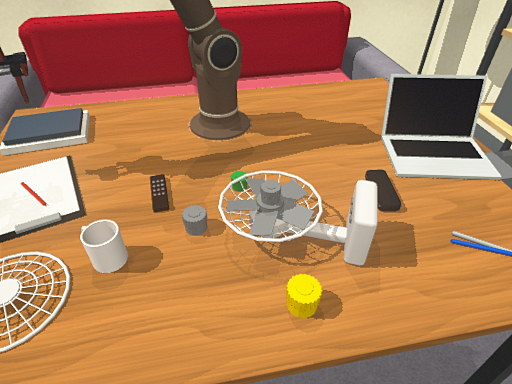

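View pics/side0.png

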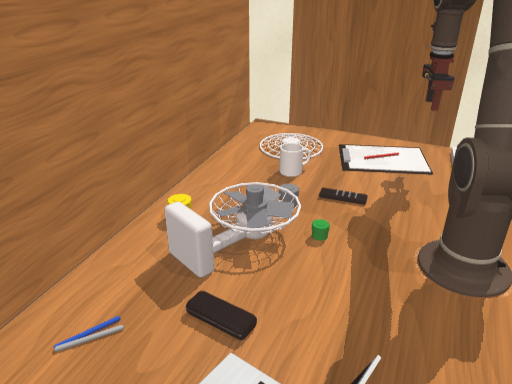

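Scene picture: cap-like things are a grey one on the fan hub (270,192), a grey one on the table (195,220), a green one (239,180) and a yellow one (303,295). Green and yellow are ruled out. The one on the hub looks like the smaller grey one and sits on the hub, so I'll confirm that in an enlarged crop.

Run:
```python
import cv2, numpy as np
a=cv2.imread("pics/scene0.png")[160:245,180:330]; b=cv2.imread("pics/side0.png")[170:255,200:350]
c=np.vstack([cv2.resize(x,None,fx=3.5,fy=3.5,interpolation=cv2.INTER_CUBIC) for x in (a,b)])
cv2.imwrite("pics/crop0.png",c); print(c.shape)
```

```text
(596, 525, 3)
```

View pics/crop0.png

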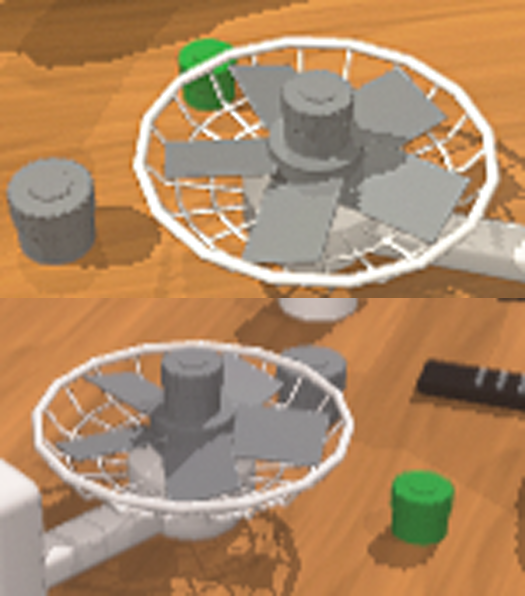

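The cap on the hub is narrower than the loose grey one, about 68 against 85 crop pixels though nearer the camera, so it is the one meant. Its top-disc centre is at scene (270.6,186.3) and side (254.9,188.0). Next I locate it.

Create h.py:
```python
import cv2, numpy as np
def ray(f,p):
    K=np.array(f["K"],float);R=cv2.Rodrigues(np.array(f["rvec"],float))[0]
    d=R.T@np.r_[cv2.undistortPoints(np.array([[p]],float),K,None).ravel(),1]
    return -R.T@np.array(f["tvec"],float).ravel(), d
def plane(f,p,z):
    o,d=ray(f,p); return o+d*(z-o[2])/d[2]
```

Run:
```python
from h import *
s=np.load("pics/scene0.npz");d=np.load("pics/side0.npz")
p,q=(270.6,186.3),(254.9,188.0)
print(plane(s,p,.142),plane(d,q,.142))
o1,a=ray(s,p);o2,b=ray(d,q)
t=np.linalg.lstsq(np.c_[a,-b],o2-o1,rcond=None)[0];print("tri",o1+t[0]*a,o2+t[1]*b)
# width of cap top, left/right edges; ring
print(np.linalg.norm(plane(s,(260.3,186.3),.142)-plane(s,(281,186.3),.142)))
for x in [(219.5,206),(322,206)]: print("ring",plane(s,x,.09))
print("foot",plane(s,(365,186),.15), "remote",plane(s,(160,192),.018),"case",plane(s,(382,190),.034),"mug",plane(s,(100,232),.095))
```

```text
[0.56163263 0.05954867 0.142     ] [0.55690577 0.06189734 0.142     ]
tri [0.55892821 0.06026925 0.13965797] [0.55797481 0.05937068 0.14048242]
0.04905476484320304
ring [ 0.55030529 -0.06414523  0.09      ]
ring [0.59861274 0.18113995 0.09      ]
foot [0.61249479 0.27326949 0.15      ] remote [ 0.38172719 -0.2192285   0.018     ] case [0.51314409 0.39517098 0.034     ] mug [ 0.58864424 -0.33878606  0.095     ]
```

The rows are not in the units I measure in: shifts go in shares of 62.5 mm and turns go in shares of pi rad. I convert before sending: 0.04 m is 0.64, -0.0385 m is -0.616.

{"name": "move_tool", "arguments": {"deltas": [[0.64,-0.616,0,0,0.088],[0.64,-0.616,0,0,0.088],[0.64,-0.616,0,0,0.088],[0.64,-0.616,0,0,0.088],[0.64,-0.616,0,0,0.088],[0.64,-0.616,0,0,0.088],[0.64,-0.616,0,0,0.088],[0.64,-0.616,0,0,0.088],[0.64,-0.616,0,0,0.088],[0.64,-0.616,0,0,0.088],[0.64,-0.616,0,0,0.088],[0.64,-0.616,0,0,0.088]]}}

```text
time: 1.6
tcp_pos: [0.5065, -0.0282, 0.2225]
tool_rot: [3.141, 0.0, 0.268]
wrist_force: [1.7, -0.8, -0.0]
width: 0.0881
gripper_force: 0.0
```

{"name": "move_tool", "arguments": {"deltas": [[0.592,-0.576,0,0,0.088],[0.592,-0.576,0,0,0.088],[0,0,0,-0.0557,0.088],[0,0,0,-0.0557,0.088],[0,0,0,-0.0557,0.088],[0,0,0,-0.0557,0.088],[0,0,0,-0.0557,0.088],[0,0,0,-0.0557,0.088],[0,0,0,-0.0557,0.088],[0,0,0,-0.0557,0.088],[0,0,0,0,0.088],[0,0,0,0,0.088]]}}

```text
time: 3.1
tcp_pos: [0.5582, 0.0593, 0.2224]
tool_rot: [-3.141, -0.0, 1.665]
wrist_force: [-0.2, 1.0, 0.3]
width: 0.0879
gripper_force: 0.0
```

Run:
```python
from station import robot
import cv2
from h import *
s=robot.state();print(s["joints"].round(3),s["tcp_pos"],s["tool_rot"])
f=robot.grab_frame("wrist");np.savez("pics/w1.npz",**f)
im=f["pixels"][:,:,::-1].copy();cv2.imwrite("pics/w1.png",im)
R=cv2.Rodrigues(np.array(f["rvec"],float))[0];t=np.array(f["tvec"]).ravel()
print(-R.T@t, cv2.projectPoints(np.array([[.559,.060,.142]]),np.array(f["rvec"],float),t,np.array(f["K"],float),None)[0])
```

```text
[ 0.386  0.404 -0.759  1.716  0.302  1.143 -0.366] [0.55815227 0.05925152 0.22244102] [-3.14119252e+00 -6.86361568e-05  1.66478152e+00]
[0.55066399 0.14306699 0.38407413] [[[248.84648803 199.06624561]]]
```

View pics/w1.png

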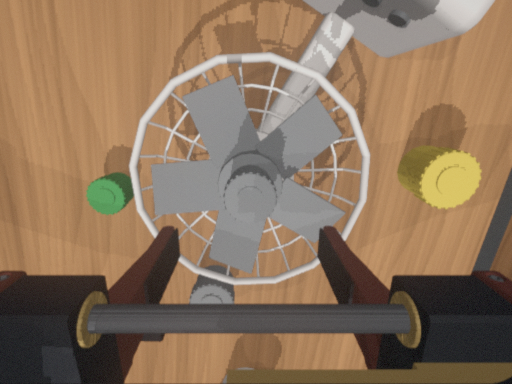

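The wrist view shows the cap top at (250,196), against (249,199) predicted, so they agree to about 2 mm. Now I descend and grip.

In the tool's units: 0.03 m is 0.48, 0.019 m is 0.304.

{"name": "move_tool", "arguments": {"deltas": [[0.024,0,0.48,0,0.088],[0,0,0.48,0,0.088],[0,0,0.48,0,0.088],[0,0,0.304,0,0.088],[0,0,0,0,0.088],[0,0,0,0,0.04],[0,0,0,0,0.04],[0,0,0,0,0.04],[0,0,0,0,0.04],[0,0,0,0,0.04],[0,0,0,0,0.04],[0,0,0,0,0.04]], "clamp_n": 25}}

```text
time: 4.65
tcp_pos: [0.5583, 0.0608, 0.1139]
tool_rot: [3.141, 0.0, 1.669]
wrist_force: [-0.5, -1.1, 3.4]
width: 0.0474
gripper_force: 25.0
```

```bash
python3 -c "
from station import robot
s=robot.state();print(s['torque'],s['wrist_force'],s['joints'])"
```

```text
[-0.18941561  0.05941159 -0.04846934] [-0.5431796  -1.12819052  3.38693306] [ 0.33060754  0.52220267 -0.70251081  1.83111712  0.41140421  0.93828545
 -0.45683783]
```

Gripped at 47.4 mm against the expected 48. Now I try anticlockwise from above (negative turn about the tool's z) by 0.2 rad.

In the tool's units: -0.0003 m is -0.0048, -0.05 rad is -0.0159.

{"name": "move_tool", "arguments": {"deltas": [[0,0,0,-0.0159,0.04],[0,0,0,-0.0159,0.04],[0,0,-0.0048,-0.0159,0.04],[0,0,-0.0048,-0.0159,0.04],[0,0,0,0,0.04],[0,0,0,0,0.04]]}}

```text
time: 5.4
tcp_pos: [0.5581, 0.0609, 0.1141]
tool_rot: [-3.142, -0.0, 1.868]
wrist_force: [0.6, -0.2, -0.4]
width: 0.0474
gripper_force: 25.0
```

```bash
python3 -c "
from station import robot
s=robot.state();print(s['torque'],s['wrist_force'],s['joints'])"
```

```text
[-0.00256878 -0.29353135 -0.0276701 ] [ 0.63361759 -0.17697243 -0.42028291] [ 0.36274291  0.53629516 -0.74956726  1.82897627  0.44182101  0.95071221
 -0.28340385]
```

It turned 11.4° with no opposing torque, past the 8° stop, so anticlockwise looks right. I'll go a bit further and check the torque again.

In the tool's units: -0.0003 m is -0.0048, -0.0002 m is -0.0032, -0.1 rad is -0.0318.

{"name": "move_tool", "arguments": {"deltas": [[0,0,-0.0048,-0.0318,0.04],[0,0,-0.0048,-0.0318,0.04],[0,0,-0.0032,-0.0318,0.04],[0,0,0,0,0.04],[0,0,0,0,0.04]]}}

```text
time: 6.02
tcp_pos: [0.5582, 0.0609, 0.1151]
tool_rot: [3.141, 0.0, 2.166]
wrist_force: [0.7, -0.3, 2.4]
width: 0.0476
gripper_force: 25.0
```

Run:
```python
from station import robot
from h import *
s=robot.state();print(s['torque'],s['wrist_force'])
f=robot.grab_frame("wrist");cv2.imwrite("pics/w2.png",f["pixels"][:,:,::-1])
```

```text
[ 0.02141999 -0.19513159  0.04389202] [ 0.67650863 -0.3430464   2.41024703]
```

View pics/w2.png

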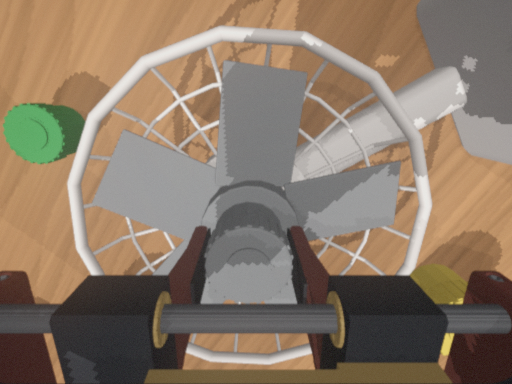

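The wrist view shows the cap between the pads at (250,265). There is no opposing torque after 28.5°, so it is coming loose anticlockwise. I'll go on to 58°.

In the tool's units: -0.0003 m is -0.0048, -0.0002 m is -0.0032, -0.115 rad is -0.0366.

{"name": "move_tool", "arguments": {"deltas": [[0,0,-0.0048,-0.0318,0.04],[0,0,-0.0048,-0.0318,0.04],[0,0,-0.0048,-0.0318,0.04],[0,0,-0.0032,-0.0318,0.04],[0,0,-0.0032,-0.0366,0.04],[0,0,0,0,0.04],[0,0,0,0,0.04],[0,0,0,0,0.04]]}}

```text
time: 7.08
tcp_pos: [0.558, 0.0608, 0.1163]
tool_rot: [-3.141, -0.0, 2.682]
wrist_force: [0.1, 0.3, 1.2]
width: 0.0475
gripper_force: 25.0
```

```bash
python3 -c "
from station import robot
s=robot.state();print(s['torque'],s['wrist_force'],s['joints'])"
```

```text
[-0.07095986 -0.05256945 -0.01472181] [0.13348291 0.30969018 1.22314821] [ 0.48484521  0.60532957 -0.94105051  1.82010909  0.57223093  1.01533187
  0.42300055]
```

Turned 58° freely. First a small test lift of 12 mm, beyond the 3 mm of play, to see whether it resists.

In the tool's units: -0.003 m is -0.048.

{"name": "move_tool", "arguments": {"deltas": [[0,0,-0.048,0,0.04],[0,0,-0.048,0,0.04],[0,0,-0.048,0,0.04],[0,0,-0.048,0,0.04],[0,0,0,0,0.04]]}}

```text
time: 7.7
tcp_pos: [0.5582, 0.0609, 0.1286]
tool_rot: [3.141, 0.0, 2.684]
wrist_force: [0.1, -0.6, -0.9]
width: 0.0474
gripper_force: 25.0
```

```bash
python3 -c "
from station import robot
s=robot.state();print(s['torque'],s['wrist_force'])"
```

```text
[-0.01122927 -0.12382005 -0.04990902] [ 0.09899914 -0.58971483 -0.88582819]
```

No resistance. Lifting to about 10 cm above the hub (total lift 100 mm, TCP at about 0.214).

In the tool's units: -0.02 m is -0.32, -0.015 m is -0.24.

{"name": "move_tool", "arguments": {"deltas": [[0,0,-0.24,0,0.04],[0,0,-0.32,0,0.04],[0,0,-0.32,0,0.04],[0,0,-0.32,0,0.04],[0,0,-0.16,0,0.04],[0,0,0,0,0.04],[0,0,0,0,0.04],[0,0,0,0,0.04],[0,0,0,0,0.04]]}}

```text
time: 8.82
tcp_pos: [0.5579, 0.0609, 0.2129]
tool_rot: [-3.141, -0.001, 2.684]
wrist_force: [0.1, 0.0, -0.3]
width: 0.0474
gripper_force: 25.0
```

Run:
```python
from station import robot
from h import *
s=robot.state();print(s['torque'],s['wrist_force'])
c=[]
for n,(y,x) in (("scene",(110,190)),("side",(110,170))):
    c.append(cv2.resize(robot.grab_frame(n)["pixels"][y:y+140,x:x+180,::-1],None,fx=2,fy=2))
cv2.imwrite("pics/end.png",np.hstack(c))
```

```text
[ 0.04905852 -0.12318796  0.01254653] [ 0.08921783  0.01592422 -0.25816149]
```

View pics/end.png

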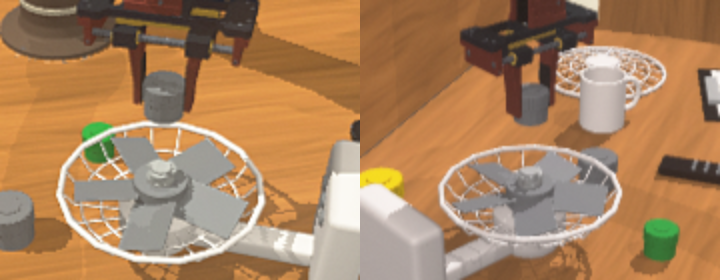

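The cap hangs level between the fingers (crop 163,97 left; 531,104 right) above the hub, where the threaded shaft end now shows bare (162,172). Handing in.

```bash
python3 -c "
from station import robot
print(robot.hand_in())"
```

```text
the job is handed in; nothing more can be done
None
```

The cap came loose anticlockwise (an ordinary thread); I unscrewed it 58°, lifted it off and handed in with it held level about 10 cm above the hub, with the mug, remote and spectacle case left alone; the hand-in returned no verdict.

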